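# Shake out the loose gall

### The arm

A 7-joint arm with a two-finger parallel gripper is mounted at the origin on the work surface. World frame = base frame: x ahead of the robot, y to its left, z up, the work surface at z = 0. Lengths are in m, angles in rad, forces in N, time in s.
With the tool pointing down it reaches from about 0.425 to 0.875 m from the base axis. Payload 8.4 kg.
Tool frame: the origin (TCP) lies midway between the tips of the shut fingers; the grasp point (between the pads) lies 19 mm behind it; z points along the fingers, y is the direction in which the jaws open and shut (so a half turn about z gives the same grasp; the last joint's range is limited). The gripper opens to 85 mm and grips with 20 to 120 N. Pads are 22 mm wide; open, the fingers measure 114 mm over their backs; the gripper's body (76 mm by 85 mm) begins 54 mm behind the grasp point. The pads swing forward as they close: fully open they stand 13 mm farther back than shut.
Start: joints at [-1.263, 0.333, 0.04, 1.465, -0.013, 1.343, -0.059], TCP at [0.257, 0.597, 0.231] pointing down, gripper open.
Joint ranges: [-2.58, 2.58], [-0.38, 2.09], [-1.3, 1.39], [0.25, 2.4], [-1.5, 4.64], [0.08, 2.09], [-2.65, 2.65]. Speed limits (rad/s): [2.22, 2.22, 2.79, 2.79, 3.14, 3.14, 3.14].

### API

Orientations are given as a rotation vector (axis times angle).
In Python, from rig import * gives the robot as it stands.
- The arm moves only by the tool carry_out, never from a script. Its argument "rows" is a list of rows, each a list of 5 numbers: the finger opening in m, from 0 to 0.0854, then the shift along the tool's x, y, z in m, then the turn about the tool's z in degrees. In form: [[hand, dx, dy, dz, roll], ...]. A call has 1 to 12 rows; each row is the pose to reach, as a shift and turn from the pose commanded when the call began, along the tool's axes at that moment; what a row does not reach only later rows make up. A row lasts 1/10 s, in which the tool goes at most 50 mm and 8.59 degrees, less where a joint would pass 70% of its speed; a pose out of reach is approached as far as the arm can. A call with a gripper value outside its range is refused whole. The fingers move at their own pace and stop on an object; "grip_force" is the grip in N (left out, the last holds). Time passes only in rows, so rows that repeat a pose let the fingers close. It gives the time, the measured TCP pose, the force and the opening at its end, in the units of the state.
- sense(): the state, without advancing time (a new reading comes with each control period).
- camera(name): name is "side" or "top"; returns a dict with "pixels" (384x512x3 uint8, blue, green, red), "intrinsics" (3x3 intrinsics, pixels), "distortion" ([k1, k2, p1, p2, k3] as OpenCV has them; the pictures are not rectified), "position" and "rotation" of the camera in the world. Camera axes: x right, y down, z forward; pixel columns grow to the right and rows downward; lengths in m; the calibration is good to about 2 mm. A picture is of the moment at which its call begins. There is no depth.
- sign_off(): hands the job in, once; it reports no verdict.
The state is a dict: "time_s": time; "joint_positions": joint angles; "joint_velocities": joint speeds; "joint_torque": joint torques, N m; "tool_pos": TCP position; "tool_rot": TCP orientation; "force": force on the tool from outside, world axes, zero at the start; "torque": the same for the moment, N m; "gripper_width": opening from 0.0 (shut) to 1.0 (fully open).
Only numpy, scipy, OpenCV 4.12 (cv2) and the standard library are available. Lean on these libraries where they do the work, as an engineer would, in place of code of your own. Each camera call takes 0.05 s, during which the arm holds its last target.

### The job

In one of the two closed, clear-lidded wooden specimen boxes the round gall has come loose from its mount. Pick up the boxes and shake or tip them in the air, without turning them over, to find the one whose gall leaves its mount and rattles about, and gently stand that box, its gall shaken off the mount, flat inside the shallow white tray for repair. The other box must end standing upright on the bench, outside the tray.

Things in the scene. Friction and masses are not known exactly. Their poses are not given: they have to be found in the camera images.
- box_1_center (a point): one of two like closed wooden boxes, 100 mm (x) by 62 mm (y), 40 mm high, 0.2 kg, flat clear lid fixed shut, standing on the bench, z up. Point: box centre, 20 mm above its underside. In mid-floor is a square cork mount 6 mm high, 16 mm wide, with a hollow top; a gall on the mount has its centre within 2 mm of this point. Which box holds the loose gall changes from run to run.
- box_2_center (a point): one of two like closed wooden boxes, 100 mm (x) by 62 mm (y), 40 mm high, 0.2 kg, flat clear lid fixed shut, standing on the bench, z up. Point: box centre, 20 mm above its underside. In mid-floor is a square cork mount 6 mm high, 16 mm wide, with a hollow top; a gall on the mount has its centre within 2 mm of this point. Which box holds the loose gall changes from run to run.
- gall_1_center (a point): brown ball-like oak gall, 24 mm, 10 g, seen under the lid of either box, on its mount at the start; point: its centre, read also while the box is held. Firm or loose: they look alike. The loose one leaves its mount if its box is tipped 20 degrees (30 is sure) or jerked at 0.4 g, then lies 14 to 36 mm off centre, toward a box end, and does not climb back; the firm one stays.
- gall_2_center (a point): brown ball-like oak gall, 24 mm, 10 g, seen under the lid of either box, on its mount at the start; point: its centre, read also while the box is held. Firm or loose: they look alike. The loose one leaves its mount if its box is tipped 20 degrees (30 is sure) or jerked at 0.4 g, then lies 14 to 36 mm off centre, toward a box end, and does not climb back; the firm one stays.
- tray_mid (a point): fixed shallow white tray, 178 mm (its x) by 138 mm (its y) outside, walls 4 mm thick and 16 mm high, floor 4 mm thick; the point is the centre of its inner floor, 4 mm above the bench, z up. A box fits inside at any yaw when centred.

How it is judged:
By the outcome, as a careful person would: the job done as asked, in the order asked, and still so for the second after the job is handed in, with the robot touching nothing.
It also fails if it takes over 67 s, if anything falls off the work surface, if the arm or the gripper's body presses on something with over 40 N, if the wrist force passes 120 N, or if a joint passes its speed limit or range.

## Working session

There is one attempt and no reset: what is moved stays moved. The work goes in short steps, Python scripts to look and compute and a tool call to move; the robot and the scene stay as the last step left them, time stands still between calls to the robot, and variables do not carry over. Pictures are saved under pics/ and viewed, and the job is handed in when it is done.

Besides the shell and the picture viewer there is one more tool, called after ">>>" by a JSON object that holds its "fn" and its "kwargs". carry_out: Moves the arm, as the interface text tells. Its arguments: {"type":"object","properties":{"rows":{"type":"array","items":{"type":"array","items":{"type":"number"}}},"grip_force":{"type":"number"}},"required":["rows"]}

```bash
ls; mkdir -p pics
python3 - <<'E'
from rig import *
import cv2
print(sense())
for n in("top","side"):
    c=camera(n); cv2.imwrite(f"pics/{n}0.png",c["pixels"]); print(n,c["intrinsics"],c["distortion"],c["position"],c["rotation"])
E
```

```text
pics
{'time_s': 0.0, 'joint_positions': array([-1.26321761,  0.33388842,  0.03986274,  1.46629107, -0.01340024,
        1.34331233, -0.05851328]), 'joint_velocities': array([ 1.45159600e-03, -5.53669256e-04,  2.42389737e-05,  4.29204343e-04,
       -8.25979749e-04, -4.85011859e-05, -5.03204502e-04]), 'joint_torque': array([ 7.40617324e-04, -6.58564782e+01,  1.36551149e+00, -4.05556154e+01,
        1.67710322e-02,  1.29186755e-02, -5.14055751e-05]), 'tool_pos': array([0.25700932, 0.59651929, 0.23042596]), 'tool_rot': array([-6.34555862e-01, -3.07660877e+00,  2.54091921e-03]), 'force': array([-0.37129345,  0.49549026,  0.84754664]), 'torque': array([0.02086992, 0.00272791, 0.02483739]), 'gripper_width': 0.998529311421348}
top [[408.73530167   0.         256.70375651]
 [  0.         408.73530167 190.9601803 ]
 [  0.           0.           1.        ]] [-0.09874312  0.          0.          0.          0.        ] [ 0.43577506 -0.01529026  0.87103561] [-2.13864704  2.15164491 -0.10760948]
side [[354.51674253   0.         254.85674133]
 [  0.         354.51674253 191.18501759]
 [  0.           0.           1.        ]] [-0.06005332  0.          0.          0.          0.        ] [ 0.26279309 -0.50461973  0.54745721] [-2.25434786  0.57810232 -0.25829348]
```

View pics/top0.png

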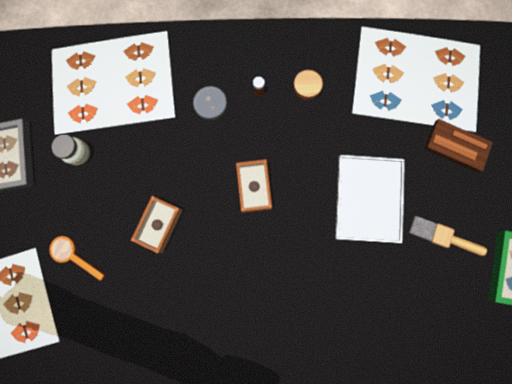

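View pics/side0.png

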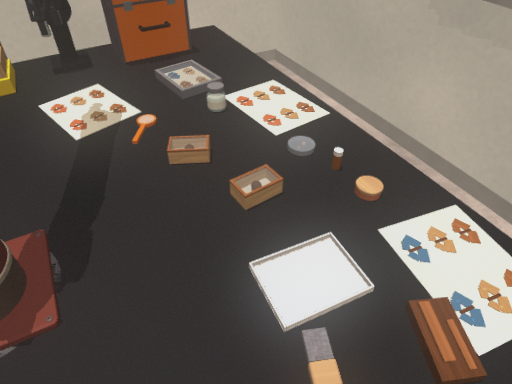

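```bash
cat > h.py <<'E'
from rig import *
import numpy as np, cv2
from scipy.spatial.transform import Rotation as R
def ray(c,px,z):
    p=cv2.undistortPoints(np.array(px,float).reshape(-1,1,2),c["intrinsics"],np.array(c["distortion"])).reshape(-1,2)
    d=np.c_[p,np.ones(len(p))]@rotm(c).T
    o=np.array(c["position"]); t=(z-o[2])/d[:,2]
    return o+d*t[:,None]
def rotm(c):
    r=np.array(c["rotation"]); return r if r.shape==(3,3) else R.from_rotvec(r).as_matrix()
def proj(c,P):
    M=rotm(c); P=np.array(P,float).reshape(-1,3); o=np.array(c["position"])
    q=cv2.projectPoints((P-o)@M,np.zeros(3),np.zeros(3),c["intrinsics"],np.array(c["distortion"]))[0]
    return q.reshape(-1,2)
def rel(p,s=None):
    "shift in tool axes to get TCP to p"
    s=s or sense(); return R.from_rotvec(s["tool_rot"]).inv().apply(np.array(p)-s["tool_pos"])
def boxpts(w,l,h,x,y,yaw):
    c=np.array([[-1,-1],[1,-1],[1,1],[-1,1]])*[w/2,l/2]
    a=np.array([[np.cos(yaw),-np.sin(yaw)],[np.sin(yaw),np.cos(yaw)]])
    return np.c_[c@a.T+[x,y],np.full(4,h)]
E
python3 - <<'E'
from h import *
c=camera("top"); im=c["pixels"]
up=cv2.resize(im[130:270,110:430],None,fx=2.5,fy=2.5,interpolation=cv2.INTER_CUBIC); cv2.imwrite("pics/crop0.png",up)
hsv=cv2.cvtColor(im,cv2.COLOR_BGR2HSV)
m=((hsv[...,2]>70)).astype(np.uint8)
n,l,st,ce=cv2.connectedComponentsWithStats(m)
for i in range(1,n):
    if st[i,4]>300:
        cx,cy=ce[i]
        if 110<cx<430 and 140<cy<270:
            pts=np.argwhere(l==i)[:,::-1]
            r=cv2.minAreaRect(pts.astype(np.float32)); b=cv2.boxPoints(r)
            for z in (0.04,0.016):
                w=ray(c,b,z)
                e=np.linalg.norm(np.diff(w,axis=0),axis=1); k=np.argmax(e[:2]); d=w[k+1]-w[k]
                print(i,st[i,4],np.round(b,1).tolist(),"z",z,"c",w.mean(0).round(4),"edges",e.round(4),"yaw",np.degrees(np.arctan2(d[1],d[0])).round(1))
s=sense(); print(s["tool_pos"],R.from_rotvec(s["tool_rot"]).as_matrix().round(3))
E
```

```text
8 5775 [[334.5, 240.39999389648438], [338.1000061035156, 153.60000610351562], [406.0, 156.5], [402.3999938964844, 243.3000030517578]] z 0.04 c [ 0.5242 -0.2279  0.04  ] edges [0.1792 0.1423 0.1801] yaw -4.0
8 5775 [[334.5, 240.39999389648438], [338.1000061035156, 153.60000610351562], [406.0, 156.5], [402.3999938964844, 243.3000030517578]] z 0.016 c [ 0.5268 -0.2341  0.016 ] edges [0.1843 0.1464 0.1853] yaw -4.0
9 1630 [[234.3000030517578, 161.89999389648438], [266.5, 158.10000610351562], [272.3999938964844, 208.6999969482422], [240.1999969482422, 212.5]] z 0.04 c [0.5525 0.012  0.04  ] edges [0.0672 0.1057 0.0661] yaw -173.8
9 1630 [[234.3000030517578, 161.89999389648438], [266.5, 158.10000610351562], [272.3999938964844, 208.6999969482422], [240.1999969482422, 212.5]] z 0.016 c [0.5559 0.0128 0.016 ] edges [0.0691 0.1088 0.068 ] yaw -173.8
10 1737 [[129.3000030517578, 240.39999389648438], [151.1999969482422, 194.3000030517578], [182.3000030517578, 209.0], [160.39999389648438, 255.10000610351562]] z 0.04 c [0.4723 0.2131 0.04  ] edges [0.1048 0.0728 0.1038] yaw -24.6
10 1737 [[129.3000030517578, 240.39999389648438], [151.1999969482422, 194.3000030517578], [182.3000030517578, 209.0], [160.39999389648438, 255.10000610351562]] z 0.016 c [0.4734 0.2197 0.016 ] edges [0.1078 0.0749 0.1068] yaw -24.6
[0.25707955 0.59662539 0.23061776] [[-0.918  0.396 -0.   ]
 [ 0.396  0.918 -0.001]
 [-0.    -0.001 -1.   ]]
```

View pics/crop0.png

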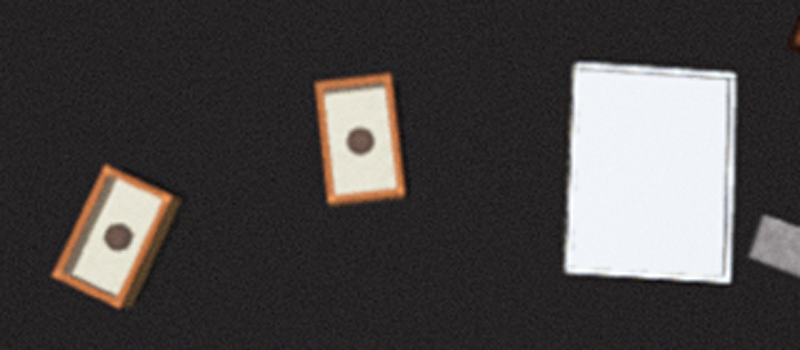

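```bash
cat >> h.py <<'E'
from scipy.optimize import minimize
def fitbox(cams,masks,dims,p0,roi=70,z0=0.0):
    W,L,H=dims
    def hull(c,p):
        P=np.r_[boxpts(W,L,z0+H,*p),boxpts(W,L,z0,*p)]
        return cv2.convexHull(proj(c,P).astype(np.float32)).reshape(-1,2)
    reg=[]
    S=4
    for c,m in zip(cams,masks):
        h=hull(c,p0); a=np.maximum(h.min(0)-14,0).astype(int); b=(h.max(0)+14).astype(int)
        reg.append((a,b,m[a[1]:b[1],a[0]:b[0]].astype(np.float32)))
    def cost(q):
        p=[q[0],q[1],q[2]]
        t=0
        for c,(a,b,m) in zip(cams,reg):
            h=hull(c,p); r=np.zeros((m.shape[0]*S,m.shape[1]*S),np.float32)
            cv2.fillConvexPoly(r,np.round(((h-a+.5)*S-.5)*256).astype(np.int32),1,shift=8)
            r=cv2.resize(r,m.shape[::-1],interpolation=cv2.INTER_AREA)
            t+=np.abs(r-m).sum()/m.sum()
        return t
    sim=np.array([p0,np.add(p0,[.01,0,0]),np.add(p0,[0,.01,0]),np.add(p0,[0,0,.15])])
    o=minimize(cost,p0,method="Nelder-Mead",options=dict(initial_simplex=sim,xatol=1e-5,fatol=1e-6))
    return o.x,o.fun
def mask(c,thr=45):
    # soft coverage not needed: plain foreground
    return (c["pixels"].max(2)>thr)
def keep(m,px):
    n,l=cv2.connectedComponents(m.astype(np.uint8)); v=l[int(px[1]),int(px[0])]
    return l==v
E
python3 - <<'E'
from h import *
T=camera("top"); S=camera("side")
for nm,d,p0 in (("A",(.1,.062,.04),(.4725,.216,-.43)),("B",(.1,.062,.04),(.554,.0125,.11)),("tray",(.178,.138,.016),(.525,-.231,-.07))):
    for thr in (50,65):
      for cs in ((T,),(S,),(T,S)):
        ms=[keep(mask(c,thr),proj(c,[[p0[0],p0[1]+ .01,.01]])[0]) for c in cs]
        x,f=fitbox(cs,ms,d,p0); print(nm,thr,len(cs),x.round(4),round(np.degrees(x[2]),1),round(f,3))
E
```

```text
A 50 1 [ 0.4734  0.2171 -0.4597] -26.3 0.071
A 50 1 [ 0.4356  0.1802 -0.6863] -39.3 0.681
A 50 2 [ 0.474   0.2167 -0.4538] -26.0 0.789
A 65 1 [ 0.4732  0.2175 -0.4295] -24.6 0.046
A 65 1 [ 0.4718  0.2182 -0.5088] -29.2 0.075
A 65 2 [ 0.4731  0.2178 -0.4434] -25.4 0.133
B 50 1 [0.5544 0.0118 0.1283] 7.3 0.098
B 50 1 [0.5131 0.0055 0.1093] 6.3 0.731
B 50 2 [0.5535 0.0114 0.1013] 5.8 0.842
B 65 1 [0.5544 0.0117 0.1066] 6.1 0.073
B 65 1 [0.5527 0.0124 0.1202] 6.9 0.076
B 65 2 [0.5538 0.0125 0.116 ] 6.6 0.153
tray 50 1 [ 0.526  -0.2344 -0.0774] -4.4 0.047
tray 50 1 [ 0.5056 -0.2802 -0.512 ] -29.3 0.572
tray 50 2 [ 0.5257 -0.2355 -0.0751] -4.3 0.678
tray 65 1 [ 0.5262 -0.2349 -0.0812] -4.7 0.037
tray 65 1 [ 0.5037 -0.2644 -0.0589] -3.4 0.443
tray 65 2 [ 0.5265 -0.2352 -0.0801] -4.6 0.527
```

Run:
```python
from h import *
print(rel([.473,.2177,.10]).round(4), rel([.473,.2177,.004]).round(4))
```

```text
[-0.3483 -0.2626  0.1311] [-0.3482 -0.2625  0.2271]
```

>>> {"fn": "carry_out", "kwargs": {"rows": [[0.085,-0.02,-0.015,0.008,0.2],[0.085,-0.05,-0.038,0.019,0.4],[0.085,-0.085,-0.064,0.032,0.6],[0.085,-0.12,-0.09,0.045,0.8],[0.085,-0.157,-0.118,0.059,1.0],[0.085,-0.194,-0.146,0.073,1.2],[0.085,-0.231,-0.174,0.087,1.4],[0.085,-0.268,-0.202,0.101,1.6],[0.085,-0.3,-0.226,0.113,1.8],[0.085,-0.325,-0.245,0.122,2.0],[0.085,-0.342,-0.258,0.128,2.1],[0.085,-0.348,-0.2625,0.131,2.1]]}}

```text
time_s: 1.45
tool_pos: [0.4737, 0.2156, 0.0998]
tool_rot: [-0.696, -3.063, 0.002]
force: [0.3, 0.5, 1.1]
gripper_width: 0.995
```

>>> {"fn": "carry_out", "kwargs": {"rows": [[0.085,0,0,0,0],[0.085,0,0,0,0],[0.085,0,0,0,0]]}}

```text
time_s: 1.75
tool_pos: [0.4724, 0.2198, 0.1006]
tool_rot: [0.687, 3.065, 0.001]
force: [0.2, 0.2, 1.2]
gripper_width: 0.996
```

Run:
```python
from h import *
s=sense(); M=R.from_rotvec(s["tool_rot"]).as_matrix()
print(s["time_s"],s["tool_pos"].round(4),np.degrees(np.arctan2(M[1,1],M[0,1])),rel([.473,.2177,.004]).round(4), s["joint_positions"].round(2))
cv2.imwrite("pics/s1.png",camera("side")["pixels"])
```

```text
1.75 [0.4724 0.2198 0.1006] 64.72234004472382 [-0.0014 -0.0017  0.0966] [-0.78  0.19  0.29  1.95 -0.06  1.02  0.67]
```

View pics/s1.png

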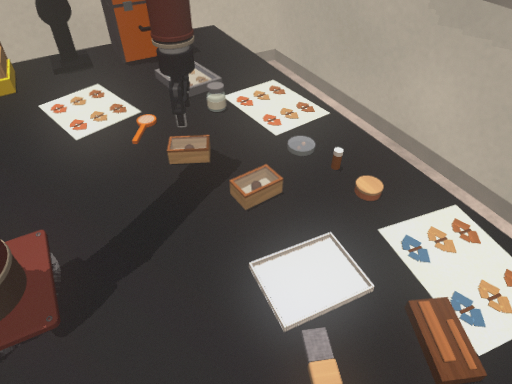

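>>> {"fn": "carry_out", "kwargs": {"rows": [[0.085,-0.001,-0.001,0.025,0],[0.085,-0.001,-0.001,0.05,0],[0.085,-0.001,-0.001,0.07,0],[0.085,-0.001,-0.001,0.084,0],[0.085,-0.001,-0.001,0.092,0],[0.085,-0.001,-0.001,0.095,0],[0.085,-0.001,-0.001,0.095,0],[0.085,-0.001,-0.001,0.095,0]]}}

```text
time_s: 2.6
tool_pos: [0.4739, 0.2171, 0.0061]
tool_rot: [0.691, 3.064, 0.001]
force: [0.3, -0.0, 0.3]
gripper_width: 0.995
```

>>> {"fn": "carry_out", "kwargs": {"grip_force": 40, "rows": [[0.07,0,0,0,0],[0.066,0,0,0,0],[0.063,0,0,0,0],[0.06,0,0,0,0],[0.056,0,0,0,0],[0.05,0,0,0,0],[0.05,0,0,0,0]]}}

```text
time_s: 3.3
tool_pos: [0.4735, 0.2165, 0.0058]
tool_rot: [0.691, 3.065, -0.0]
force: [-2.0, -2.0, 5.8]
gripper_width: 0.718
```

Run:
```python
from h import *
s=sense(); M=R.from_rotvec(s["tool_rot"]).as_matrix()
print(s["time_s"],s["tool_pos"].round(4),np.degrees(np.arctan2(M[1,1],M[0,1])),s["gripper_width"],s["force"])
im=camera("side")["pixels"]
cv2.imwrite("pics/s2.png",cv2.resize(im[60:220,100:300],None,fx=3,fy=3))
```

```text
3.3 [0.4735 0.2165 0.0058] 64.57786778666053 0.7176324041389586 [-2.04041898 -2.0404895   5.81425281]
```

View pics/s2.png

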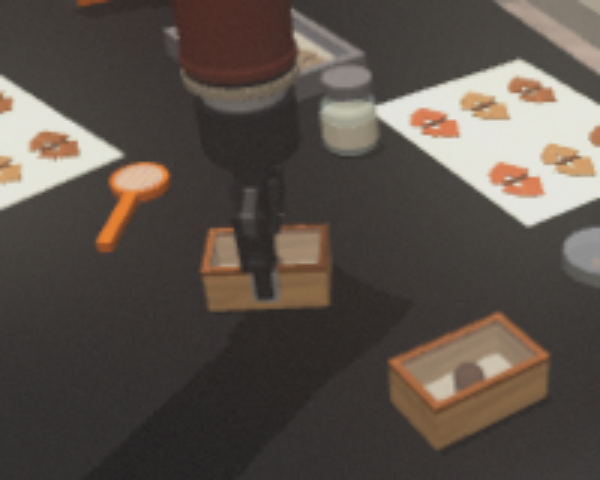

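>>> {"fn": "carry_out", "kwargs": {"rows": [[0.05,0,0,-0.005,0],[0.05,0,0,-0.015,0],[0.05,0,0,-0.035,0],[0.05,0,0,-0.06,0],[0.05,0,0,-0.085,0],[0.05,0,0,-0.11,0],[0.05,0,0,-0.125,0],[0.05,0,0,-0.13,0],[0.05,0,0,-0.13,0],[0.05,0,0,-0.13,0]]}}

```text
time_s: 4.35
tool_pos: [0.4729, 0.2166, 0.1346]
tool_rot: [-0.691, -3.064, 0.001]
force: [-0.3, -0.3, -3.1]
gripper_width: 0.723
```

>>> {"fn": "carry_out", "kwargs": {"rows": [[0.05,0.04,0,0,0],[0.05,-0.01,0,0,0],[0.05,-0.05,0,0,0],[0.05,0,0,0,0],[0.05,0.04,0,0,0],[0.05,-0.01,0,0,0],[0.05,-0.05,0,0,0],[0.05,0,0,0,0],[0.05,0,0,0,0],[0.05,0,0,0,0],[0.05,0,0,0,0]]}}

```text
time_s: 5.45
tool_pos: [0.4734, 0.2165, 0.1349]
tool_rot: [-0.691, -3.064, 0.001]
force: [0.1, 0.3, -3.0]
gripper_width: 0.72
```

Run:
```python
from h import *
s=sense(); M=R.from_rotvec(s["tool_rot"]).as_matrix()
print(s["time_s"],s["tool_pos"].round(4),np.degrees(np.arctan2(M[1,1],M[0,1])),s["gripper_width"],s["force"])
im=camera("side")["pixels"];im2=camera("top")["pixels"]
cv2.imwrite("pics/s3.png",np.hstack([cv2.resize(im[60:220,100:300],None,fx=2,fy=2),cv2.resize(im2[120:280,80:280],None,fx=2,fy=2)]))
```

```text
5.45 [0.4734 0.2165 0.1349] 64.59142587575829 0.7195049675513981 [ 0.146723    0.30734168 -2.98960222]
```

View pics/s3.png

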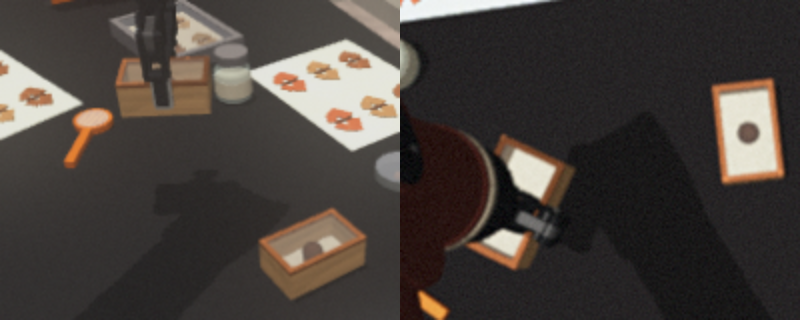

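>>> {"fn": "carry_out", "kwargs": {"rows": [[0.05,0,0,0,8],[0.05,0,0,0,16],[0.05,0,0,0,24],[0.05,0,0,0,32],[0.05,0,0,0,40],[0.05,0,0,0,48],[0.05,0,0,0,56],[0.05,0,0,0,64],[0.05,0,0,0,72],[0.05,0,0,0,80],[0.05,0,0,0,80],[0.05,0,0,0,80]]}}

```text
time_s: 6.75
tool_pos: [0.4736, 0.2167, 0.1354]
tool_rot: [2.495, 1.908, 0.0]
force: [-0.4, -0.4, -3.4]
gripper_width: 0.724
```

```bash
cat > look.py <<'E'
from h import *
import sys
s=sense(); M=R.from_rotvec(s["tool_rot"]).as_matrix()
print(s["time_s"],s["tool_pos"].round(4),"y-ang",np.degrees(np.arctan2(M[1,1],M[0,1])).round(2),s["gripper_width"].round(3),s["force"].round(1),"q",s["joint_positions"].round(2))
o=[]
for n in("side","top"):
    c=camera(n); p=proj(c,[s["tool_pos"]+[0,0,.02]])[0].astype(int)
    x=int(np.clip(p[0]-66,0,512-133)); y=int(np.clip(p[1]-66,0,384-133))
    o.append(cv2.resize(c["pixels"][y:y+133,x:x+133],None,fx=3,fy=3,interpolation=cv2.INTER_CUBIC)); print(n,x,y)
cv2.imwrite(sys.argv[1],np.hstack(o))
E
python3 look.py pics/s4.png
```

```text
Traceback (most recent call last):
  File "look.py", line 4, in <module>
    print(s["time_s"],s["tool_pos"].round(4),"y-ang",np.degrees(np.arctan2(M[1,1],M[0,1])).round(2),s["gripper_width"].round(3),s["force"].round(1),"q",s["joint_positions"].round(2))
                                                                                                    ^^^^^^^^^^^^^^^^^^^^^^^^
AttributeError: 'float' object has no attribute 'round'
```

```bash
sed -i 's/s\["gripper_width"\].round(3)/round(s["gripper_width"],3)/' look.py; python3 look.py pics/s4.png
```

```text
6.75 [0.4736 0.2167 0.1354] y-ang -15.19 0.724 [-0.4 -0.4 -3.4] q [-0.92  0.15  0.44  1.92 -0.07  1.09 -0.71]
side 116 34
top 70 155
```

View pics/s4.png

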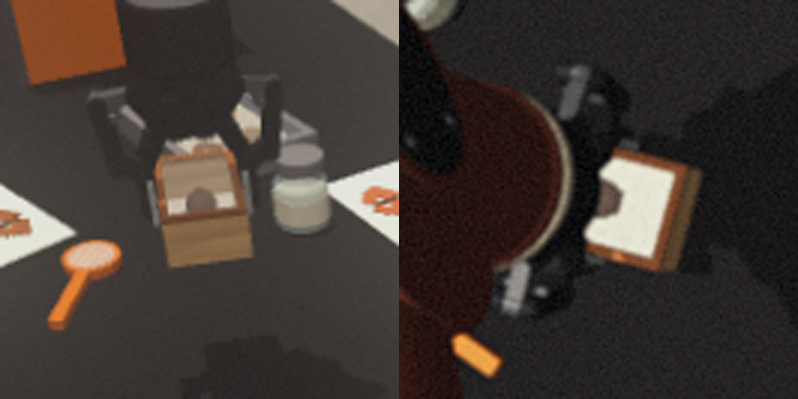

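```bash
cat > gall.py <<'E'
from h import *
import sys
s=sense(); M=R.from_rotvec(s["tool_rot"]).as_matrix()
c0=s["tool_pos"]+[0,0,.0142]
print(s["time_s"])
for n in("side","top"):
    c=camera(n); im=c["pixels"].copy()
    for d in(-.036,-.025,-.014,0,.014,.025,.036):
        z=0 if d==0 else -.005
        p=proj(c,[c0+M[:,0]*d+[0,0,z]])[0]; print(n,d,p.round(1))
    P=np.array([c0+M@np.array([a*.05,b*.031,e*.02]) for e in(-1,1) for a,b in((1,1),(1,-1),(-1,-1),(-1,1))])
    print(proj(c,P[:4]).round(0).tolist())
E
python3 gall.py
```

```text
6.85
side -0.036 [184.8 112.4]
side -0.025 [184.4 110. ]
side -0.014 [184.  107.7]
side 0 [183.2 102.8]
side 0.014 [182.9 101.9]
side 0.025 [182.5  99.7]
side 0.036 [182.1  97.5]
[[193.0, 84.0], [167.0, 87.0], [169.0, 107.0], [198.0, 104.0]]
top -0.036 [157.  226.6]
top -0.025 [151.2 225. ]
top -0.014 [145.5 223.4]
top 0 [137.4 221.2]
top 0.014 [131.  219.4]
top 0.025 [125.3 217.8]
top 0.036 [119.7 216.2]
[[112.0, 196.0], [102.0, 230.0], [156.0, 246.0], [166.0, 211.0]]
```

>>> {"fn": "carry_out", "kwargs": {"rows": [[0.05,0.05,0,0,0],[0.05,0.09,0,0,0],[0.05,0.04,0,0,0],[0.05,-0.01,0,0,0],[0.05,-0.06,0,0,0],[0.05,-0.01,0,0,0],[0.05,0.04,0,0,0],[0.05,0.09,0,0,0],[0.05,0.04,0,0,0],[0.05,-0.01,0,0,0]]}}

```text
time_s: 7.95
tool_pos: [0.4707, 0.2083, 0.1332]
tool_rot: [2.491, 1.91, -0.006]
force: [0.6, -2.7, -2.4]
gripper_width: 0.717
```

Run:
```python
from rig import *
s=sense(); print(s["tool_pos"],s["joint_velocities"].round(2),s["force"])
```

```text
[0.47066757 0.20826995 0.13321298] [ 0.33 -0.79  0.3   0.81  0.31 -0.11  0.45] [ 0.62979091 -2.65942501 -2.37867661]
```

>>> {"fn": "carry_out", "kwargs": {"rows": [[0.05,0.01,0,0,0],[0.05,0.01,0,0,0],[0.05,0.01,0,0,0],[0.05,0.01,0,0,0]]}}

```text
time_s: 8.35
tool_pos: [0.4735, 0.2174, 0.1355]
tool_rot: [2.498, 1.905, 0.0]
force: [-0.4, -0.7, -2.0]
gripper_width: 0.723
```

```bash
python3 look.py pics/s5.png; python3 gall.py | grep -E " (0|0.014|-0.014) "
```

```text
8.35 [0.4735 0.2174 0.1355] y-ang -15.32 0.723 [-0.4 -0.7 -2. ] q [-0.92  0.15  0.44  1.92 -0.07  1.09 -0.72]
side 116 34
top 69 155
side -0.014 [183.9 107.5]
side 0 [183.1 102.7]
side 0.014 [182.8 101.7]
top -0.014 [145.2 223.5]
top 0 [137.  221.3]
top 0.014 [130.7 219.4]
```

View pics/s5.png

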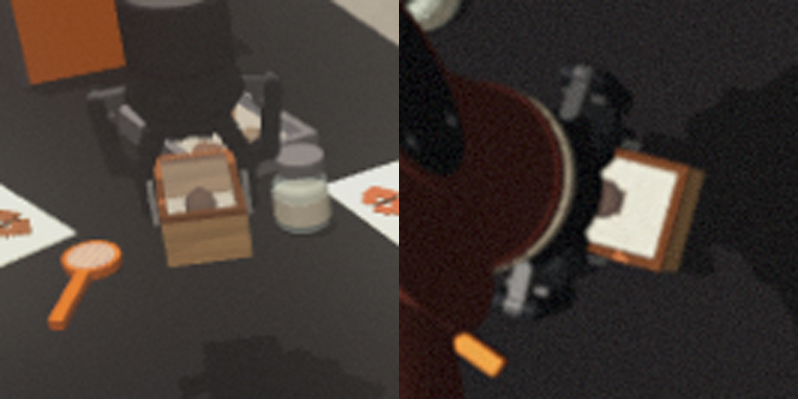

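>>> {"fn": "carry_out", "kwargs": {"rows": [[0.05,0,0,0.01,0],[0.05,0,0,0.03,0],[0.05,0,0,0.055,0],[0.05,0,0,0.08,0],[0.05,0,0,0.1,0],[0.05,0,0,0.115,0],[0.05,0,0,0.122,0],[0.05,0,0,0.126,0],[0.05,0,0,0.128,0],[0.05,0,0,0.129,0],[0.05,0,0,0.13,0],[0.05,0,0,0.13,0]]}}

```text
time_s: 9.75
tool_pos: [0.4738, 0.2171, 0.0058]
tool_rot: [-2.499, -1.904, -0.002]
force: [0.1, 1.0, -2.1]
gripper_width: 0.72
```

>>> {"fn": "carry_out", "kwargs": {"rows": [[0.061,0,0,0,0],[0.065,0,0,0,0],[0.072,0,0,0,0],[0.08,0,0,0,0],[0.085,0,0,0,0],[0.085,0,0,0,0],[0.085,0,0,0,0]]}}

```text
time_s: 10.45
tool_pos: [0.4734, 0.2168, 0.0053]
tool_rot: [2.499, 1.904, -0.0]
force: [-0.1, -0.1, -0.3]
gripper_width: 0.997
```

>>> {"fn": "carry_out", "kwargs": {"rows": [[0.085,0,0,-0.01,0],[0.085,0,0,-0.03,0],[0.085,0,0,-0.055,0],[0.085,0,0,-0.08,0],[0.085,0,0,-0.1,0],[0.085,0,0,-0.115,0],[0.085,0,0,-0.12,0],[0.085,0,0,-0.12,0]]}}

```text
time_s: 11.25
tool_pos: [0.4737, 0.217, 0.1262]
tool_rot: [-2.499, -1.903, -0.002]
force: [0.2, 0.4, -1.1]
gripper_width: 0.996
```

Run:
```python
from h import *
s=sense(); M=R.from_rotvec(s["tool_rot"]).as_matrix()
print(s["time_s"],s["tool_pos"].round(4),"yang",np.degrees(np.arctan2(M[1,1],M[0,1])),s["gripper_width"],s["force"].round(1))
print("above B", rel([.5537,.0122,.10]).round(4),rel([.5537,.0122,.0056]).round(4))
T=camera("top");S=camera("side")
x=fitbox((T,S),[keep(mask(c,65),proj(c,[[.554,.022,.01]])[0]) for c in (T,S)],(.1,.062,.04),(.5537,.0122,.113)); print(x)
cv2.imwrite("pics/s6.png",S["pixels"])
```

```text
11.25 [0.4737 0.217  0.1262] yang -15.413823624730403 0.9964636242594844 [ 0.2  0.4 -1.1]
above B [-0.1762  0.1315  0.026 ] [-0.1764  0.1314  0.1204]
(array([0.55367487, 0.01287996, 0.09846057]), np.float64(0.15329238772392273))
```

View pics/s6.png

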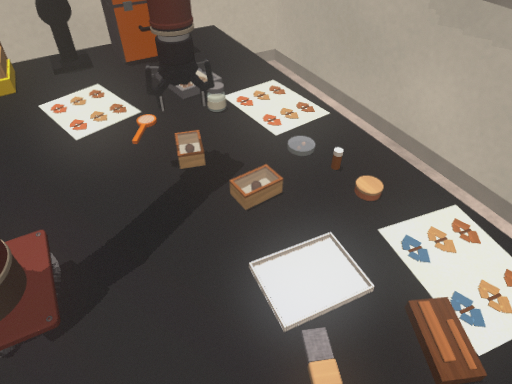

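>>> {"fn": "carry_out", "kwargs": {"rows": [[0.085,-0.01,0.008,0,5],[0.085,-0.03,0.023,0.002,13],[0.085,-0.055,0.041,0.005,21],[0.085,-0.08,0.06,0.01,29],[0.085,-0.105,0.079,0.015,37],[0.085,-0.13,0.097,0.02,45],[0.085,-0.152,0.114,0.024,53],[0.085,-0.168,0.125,0.026,61],[0.085,-0.176,0.131,0.026,68.2],[0.085,-0.176,0.131,0.026,68.2],[0.085,-0.176,0.131,0.026,68.2],[0.085,-0.176,0.131,0.026,68.2]]}}

```text
time_s: 12.55
tool_pos: [0.5525, 0.0134, 0.0989]
tool_rot: [-3.136, -0.182, 0.001]
force: [-0.0, -0.2, 0.4]
gripper_width: 0.997
```

Run:
```python
from h import *
s=sense(); M=R.from_rotvec(s["tool_rot"]).as_matrix()
print(s["time_s"],s["tool_pos"].round(4),"yang",np.degrees(np.arctan2(M[1,1],M[0,1])),s["force"].round(1),s["joint_positions"].round(2))
print(rel([.5537,.0125,.0056]).round(4))
```

```text
12.55 [0.5525 0.0134 0.0989] yang -83.36845408555041 [-0.  -0.2  0.4] [-0.72  0.3   0.72  1.89 -0.23  1.04 -1.36]
[0.0012 0.001  0.0933]
```

>>> {"fn": "carry_out", "kwargs": {"rows": [[0.085,0.001,0.001,0.025,0],[0.085,0.001,0.001,0.05,0],[0.085,0.001,0.001,0.07,0],[0.085,0.001,0.001,0.083,0],[0.085,0.001,0.001,0.091,0],[0.085,0.001,0.001,0.094,0],[0.085,0.001,0.001,0.094,0],[0.085,0.001,0.001,0.094,0]]}}

```text
time_s: 13.35
tool_pos: [0.5546, 0.0115, 0.0061]
tool_rot: [-3.137, -0.175, -0.002]
force: [0.7, -0.1, -0.1]
gripper_width: 0.998
```

>>> {"fn": "carry_out", "kwargs": {"grip_force": 40, "rows": [[0.07,0,0,0,0],[0.066,0,0,0,0],[0.063,0,0,0,0],[0.06,0,0,0,0],[0.056,0,0,0,0],[0.05,0,0,0,0],[0.05,0,0,0,0]]}}

```text
time_s: 14.05
tool_pos: [0.5543, 0.0115, 0.0058]
tool_rot: [-3.136, -0.175, -0.001]
force: [-3.0, -0.5, 6.8]
gripper_width: 0.722
```

>>> {"fn": "carry_out", "kwargs": {"rows": [[0.05,0,0,-0.005,0],[0.05,0,0,-0.015,0],[0.05,0,0,-0.035,0],[0.05,0,0,-0.06,0],[0.05,0,0,-0.085,0],[0.05,0,0,-0.11,0],[0.05,0,0,-0.125,0],[0.05,0,0,-0.13,0],[0.05,0,0,-0.13,0],[0.05,0,0,-0.13,0]]}}

```text
time_s: 15.05
tool_pos: [0.5533, 0.0115, 0.1343]
tool_rot: [3.136, 0.175, -0.003]
force: [0.4, -0.5, -2.8]
gripper_width: 0.719
```

```bash
python3 look.py pics/s7.png;python3 gall.py | grep -E " (0|0.014|-0.014|0.025|-0.025) "
```

```text
15.05 [0.5533 0.0115 0.1343] y-ang -83.6 0.719 [ 0.4 -0.5 -2.8] q [-0.74  0.26  0.74  1.85 -0.19  1.11 -1.39]
side 191 69
top 185 109
side -0.025 [246.7 144.1]
side -0.014 [251.2 142.3]
side 0 [257.  137.9]
side 0.014 [262.6 137.8]
side 0.025 [267. 136.]
top -0.025 [253.3 190.4]
top -0.014 [252.6 184.3]
top 0 [251.6 176.3]
top 0.014 [250.9 169.1]
top 0.025 [250.2 163.2]
```

View pics/s7.png

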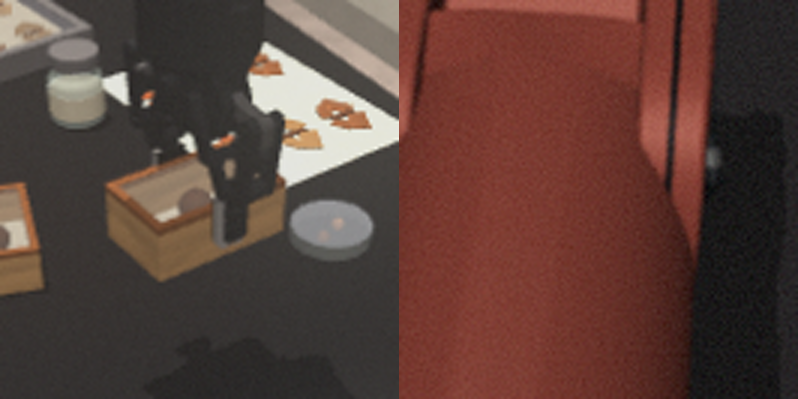

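>>> {"fn": "carry_out", "kwargs": {"rows": [[0.05,0.05,0,0,0],[0.05,0,0,0,0],[0.05,-0.05,0,0,0],[0.05,0,0,0,0],[0.05,0.05,0,0,0],[0.05,0,0,0,0],[0.05,-0.05,0,0,0],[0.05,0,0,0,0],[0.05,0,0,0,0],[0.05,0,0,0,0],[0.05,0,0,0,0]]}}

```text
time_s: 16.35
tool_pos: [0.5542, 0.0113, 0.1353]
tool_rot: [3.136, 0.175, -0.0]
force: [0.3, -0.3, -3.1]
gripper_width: 0.72
```

```bash
python3 look.py pics/s8.png;python3 gall.py | grep -E " (0|0.014|-0.014|0.025|-0.025) "
```

```text
16.35 [0.5542 0.0113 0.1353] y-ang -83.61 0.72 [ 0.3 -0.3 -3.1] q [-0.8   0.27  0.82  1.85 -0.22  1.11 -1.36]
side 191 68
top 185 109
side -0.025 [247.2 143.5]
side -0.014 [251.8 141.6]
side 0 [257.6 137.2]
side 0.014 [263.2 137.1]
side 0.025 [267.6 135.3]
top -0.025 [253.5 189.6]
top -0.014 [252.8 183.6]
top 0 [251.8 175.5]
top 0.014 [251.  168.4]
top 0.025 [250.3 162.4]
```

View pics/s8.png

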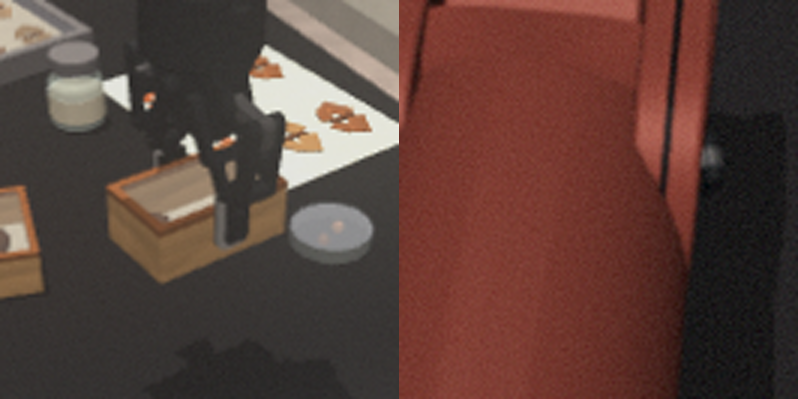

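Run:
```python
from h import *
print(rel([.5262,-.235,.135]).round(4))
```

```text
[-0.0553  0.2416  0.0006]
```

>>> {"fn": "carry_out", "kwargs": {"rows": [[0.05,-0.002,0.01,0,0.5],[0.05,-0.007,0.03,0,1.5],[0.05,-0.013,0.055,0,2.5],[0.05,-0.02,0.085,0,3.8],[0.05,-0.027,0.117,0,5.2],[0.05,-0.034,0.149,0,6.6],[0.05,-0.041,0.179,0,8],[0.05,-0.047,0.205,0,9.2],[0.05,-0.052,0.225,0,10.2],[0.05,-0.054,0.237,0,10.8],[0.05,-0.0553,0.2416,0,10.9],[0.05,-0.0553,0.2416,0,10.9]]}}

```text
time_s: 17.75
tool_pos: [0.5256, -0.2355, 0.1353]
tool_rot: [3.139, -0.125, -0.0]
force: [0.2, -0.2, -2.1]
gripper_width: 0.72
```

>>> {"fn": "carry_out", "kwargs": {"rows": [[0.05,0,0,0,0],[0.05,0,0,0,0],[0.05,0,0,0,0]]}}

```text
time_s: 18.05
tool_pos: [0.5263, -0.2339, 0.1353]
tool_rot: [-3.139, 0.121, 0.0]
force: [-0.1, 0.1, -2.4]
gripper_width: 0.721
```

```bash
python3 look.py pics/s9.png;python3 - <<'E'
from h import *
print(rel([.5262,-.235,.010]).round(4))
E
```

```text
18.05 [ 0.5263 -0.2339  0.1353] y-ang -94.42 0.721 [-0.1  0.1 -2.4] q [-0.41  0.36  0.92  1.8  -0.31  1.14 -1.03]
side 254 153
top 324 123
[1.000e-04 8.000e-04 1.254e-01]
```

View pics/s9.png

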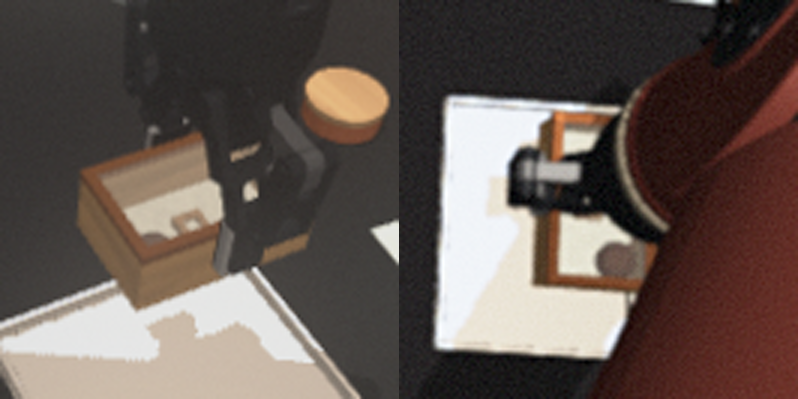

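>>> {"fn": "carry_out", "kwargs": {"rows": [[0.05,0,0,0.01,0],[0.05,0,0,0.03,0],[0.05,0,0,0.055,0],[0.05,0,0,0.078,0],[0.05,0,0,0.096,0],[0.05,0,0,0.108,0],[0.05,0,0,0.115,0],[0.05,0,0,0.119,0],[0.05,0,0,0.122,0],[0.05,0,0,0.1235,0],[0.05,0,0,0.1245,0],[0.05,0,0,0.1245,0]]}}

```text
time_s: 19.35
tool_pos: [0.5262, -0.2348, 0.0111]
tool_rot: [3.139, -0.124, 0.001]
force: [-0.5, 0.6, -2.2]
gripper_width: 0.721
```

>>> {"fn": "carry_out", "kwargs": {"rows": [[0.05,0,0,0.0007,0],[0.05,0,0,0.0012,0],[0.05,0,0,0.0012,0]]}}

```text
time_s: 19.65
tool_pos: [0.5261, -0.2348, 0.0098]
tool_rot: [-3.139, 0.124, -0.0]
force: [-0.3, 0.8, 0.2]
gripper_width: 0.718
```

```bash
python3 look.py pics/s10.png
```

```text
19.65 [ 0.5261 -0.2348  0.0098] y-ang -94.51 0.718 [-0.3  0.8  0.2] q [-0.31  0.52  0.81  1.9  -0.47  0.92 -0.92]
side 245 202
top 306 131
```

View pics/s10.png

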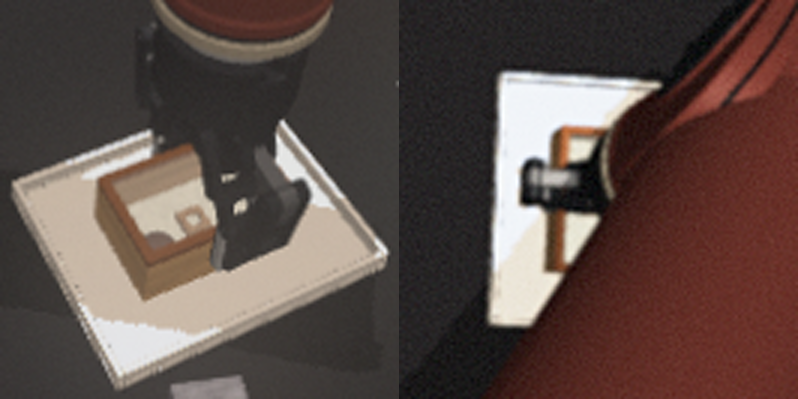

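>>> {"fn": "carry_out", "kwargs": {"rows": [[0.061,0,0,0,0],[0.064,0,0,0,0],[0.068,0,0,0,0],[0.074,0,0,0,0],[0.08,0,0,0,0],[0.08,0,0,0,0],[0.08,0,0,0,0]]}}

```text
time_s: 20.45
tool_pos: [0.526, -0.2348, 0.0096]
tool_rot: [3.139, -0.124, -0.0]
force: [0.7, -0.3, 1.2]
gripper_width: 0.933
```

>>> {"fn": "carry_out", "kwargs": {"rows": [[0.08,0,0,-0.005,0],[0.08,0,0,-0.015,0],[0.08,0,0,-0.035,0],[0.08,0,0,-0.065,0],[0.08,0,0,-0.1,0],[0.08,0,0,-0.14,0],[0.08,0,0,-0.17,0],[0.08,0,0,-0.185,0],[0.08,0,0,-0.19,0]]}}

```text
time_s: 21.35
tool_pos: [0.5265, -0.235, 0.2014]
tool_rot: [-3.139, 0.123, -0.004]
force: [0.0, -0.2, -1.1]
gripper_width: 0.939
```

>>> {"fn": "carry_out", "kwargs": {"rows": [[0.08,0,-0.01,0,0],[0.08,0,-0.04,0,0],[0.08,0,-0.08,0,0],[0.08,0,-0.12,0,0],[0.08,0,-0.15,0,0],[0.08,0,-0.17,0,0],[0.08,0,-0.17,0,0],[0.08,0,-0.17,0,0],[0.08,0,-0.17,0,0]]}}

```text
time_s: 22.25
tool_pos: [0.5387, -0.0663, 0.199]
tool_rot: [3.138, -0.126, -0.002]
force: [0.8, -0.2, 0.9]
gripper_width: 0.937
```

Run:
```python
from h import *
s=sense(); print(s["time_s"],s["tool_pos"].round(3),s["force"].round(1))
T=camera("top");S=camera("side")
cv2.imwrite("pics/f.png",np.hstack([cv2.resize(S["pixels"],(400,300)),cv2.resize(T["pixels"],(400,300))]))
c=cv2.resize(S["pixels"][200:330,240:380],None,fx=4,fy=4); cv2.imwrite("pics/f2.png",c)
print(proj(S,boxpts(.1,.062,.044,.5262,-.235,np.radians(-4.5))).round(1).tolist(), proj(S,boxpts(.1,.062,.004,.5262,-.235,np.radians(-4.5))).round(1).tolist())
```

```text
22.25 [ 0.539 -0.066  0.199] [ 0.8 -0.2  0.9]
[[295.7, 288.9], [346.8, 267.7], [327.2, 242.0], [278.4, 260.5]] [[293.8, 301.7], [342.7, 280.8], [324.1, 255.4], [277.3, 273.8]]
```

View pics/f.png

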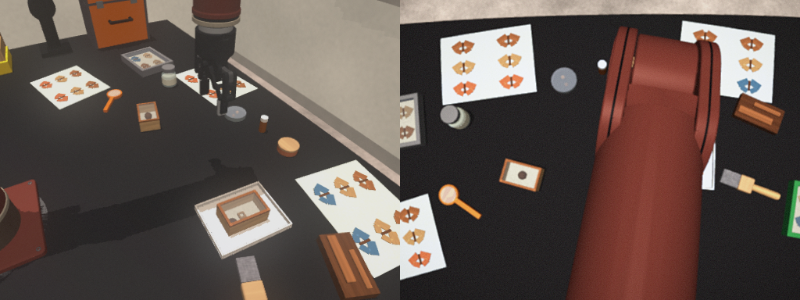

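View pics/f2.png

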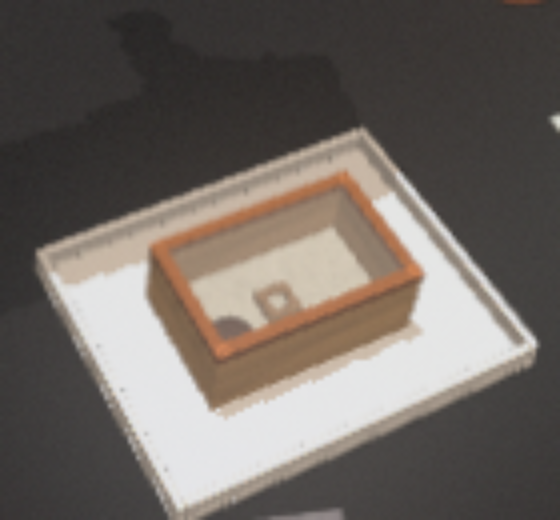

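The box stands flat in the tray: its near bottom corner is at crop (212,407), against a predicted (215,407). The mount at crop (278,300) is empty and the gall is at (232,327). The firm box stands on the bench with its gall at centre.

```bash
python3 -c "
from rig import *
print(sign_off())"
```

```text
the job is handed in; nothing more can be done
None
```

The box with the loose gall is standing flat in the white tray with its gall off the mount. The other box is upright on the bench, outside the tray. I handed the job in at about 22 s of the 67 s limit.

- **Left box (firm):** I lifted it and shook it twice along its length, the second time harder. Its gall stayed on the mount in both camera views, so I set the box back on the bench in about the same place, turned roughly 80°.
- **Middle box (loose):** I lifted it and shook it the same way. The side picture then showed its gall gone from the centre. The pictures over the tray showed the mount empty and the gall near one end. I lowered it slowly into the middle of the tray and released it.

**Last checks:** in the side picture the box's near bottom corner was within a pixel of where a flat box in the middle of the tray should be. The gripper was open and clear, with no load on it. The arm hid the tray in the final top view, so the last check of that box rests on the side camera and the readings while setting it down. I did not measure how hard the shakes were. I judge the left gall firm because the same kind of shake, and a harder one, left it in place.

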